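# Load the sample transport carrier and lock its keeper

### The job

Get the sample carrier ready for transport: first slide its lock grip fully back to the released stop, then swing the keeper bar wide open. Seat every tube rack on the bench upright in a bay of the carrier, one per bay, any bay; then swing the keeper shut until it snaps into its detent, and last slide the lock grip to its locked end stop. Leave the bottle, the jar and the grey box where they are.

Things in the scene. Friction and masses are not known exactly. Their poses are not given: they have to be found in the camera images.
- carrier: fixed transport carrier: aluminium base 141 x 310 x 5 mm with four open-topped bays side by side along its y, each for a rack whose long side lies along the carrier's x. Origin: on the bench under the middle of the row of bays; z up. Bay walls and dividers reach 22 mm above the bench. The keeper's hinge post is at x = 35, y = -108 mm
- keeper (a joint): steel keeper bar on a vertical hinge, level; rad: 0 = shut, along the carrier's y over the racks at carrier x = 35 mm; grows to 1.4 as it swings out to the carrier's +x side (clockwise from above). Stays where left (0.1 N m). In its last 0.12 rad it rides over the detent ball (about 1.5 N at the tip) and snaps fully shut from about 0.02
- keeper_knob (a point): top of the black upright knob on the keeper bar: a round post 14 mm across, 62 to 112 mm above the bench, 108 mm from the hinge. It turns with the bar
- keeper_hinge (a point): point on the keeper's vertical hinge axis, at the top of the bar. The bar is 14 mm wide, lies 52 to 62 mm above the bench and reaches 213 mm from this axis
- detent (a point): top of the steel detent ball, sprung, 16 mm across, 4 mm of it showing out of the lock housing; the bar's tip passes over it when shutting
- lock (a joint): transport lock, m: 0 = released end stop (grip at carrier x = 64, y = 157 mm), 0.040 = locked end stop (grip at y = 117 mm, nearer the bays). About 2 N friction; stays where left. Unless released, its tongue bars an open keeper from shutting; locked, the tongue stands just outside the tip of the shut keeper
- lock_top (a point): middle of the top of the lock's black grip, a block 20 (carrier x) x 18 (carrier y) mm, its top 100 mm above the bench, graspable down to 65 mm. A steel tongue 57 to 63 mm above the bench, at carrier x = 46 to 58 mm, reaches 34 mm from the grip's middle towards the carrier's -y
- housing (a point): middle of the top of the grey lock housing, fixed, 54 (carrier x) x 87 (carrier y) mm, 50 mm high, at one end of the carrier
- bay1 (a point): centre of the floor of a bay, 5 mm above the bench, at carrier x = 0, y = -69 mm; the bay is 98 mm long (carrier x), 44 mm wide (carrier y) at its mouth and 41 mm at the floor
- bay2 (a point): centre of the floor of a bay, 5 mm above the bench, at carrier x = 0, y = -23 mm; the bay is 98 mm long (carrier x), 44 mm wide (carrier y) at its mouth and 41 mm at the floor
- bay3 (a point): centre of the floor of a bay, 5 mm above the bench, at carrier x = 0, y = 23 mm; the bay is 98 mm long (carrier x), 44 mm wide (carrier y) at its mouth and 41 mm at the floor
- bay4 (a point): centre of the floor of a bay, 5 mm above the bench, at carrier x = 0, y = 69 mm; the bay is 98 mm long (carrier x), 44 mm wide (carrier y) at its mouth and 41 mm at the floor
- rack1: green plastic tube rack, block 90 (its x) x 36 (its y) x 40 mm high, white tube caps showing 4 mm on top (not graspable); on its middle stands a carry rib to grip, 32 (x) x 12 (y) mm, from 40 to 74 mm above the underside. About 0.22 kg. Alike end for end. Origin: centre of the underside. All racks are alike; some may be absent
- rack2: green plastic tube rack, block 90 (its x) x 36 (its y) x 40 mm high, white tube caps showing 4 mm on top (not graspable); on its middle stands a carry rib to grip, 32 (x) x 12 (y) mm, from 40 to 74 mm above the underside. About 0.22 kg. Alike end for end. Origin: centre of the underside. All racks are alike; some may be absent
- rack3: green plastic tube rack, block 90 (its x) x 36 (its y) x 40 mm high, white tube caps showing 4 mm on top (not graspable); on its middle stands a carry rib to grip, 32 (x) x 12 (y) mm, from 40 to 74 mm above the underside. About 0.22 kg. Alike end for end. Origin: centre of the underside. All racks are alike; some may be absent
- rack4: green plastic tube rack, block 90 (its x) x 36 (its y) x 40 mm high, white tube caps showing 4 mm on top (not graspable); on its middle stands a carry rib to grip, 32 (x) x 12 (y) mm, from 40 to 74 mm above the underside. About 0.22 kg. Alike end for end. Origin: centre of the underside. All racks are alike; some may be absent
- reagent: bystander: amber bottle 64 mm across, 140 mm high, to be left alone; origin at the centre of its underside
- jar: bystander: white jar 60 mm across, 80 mm high, to be left alone; origin at the centre of its underside
- tipbox: bystander: grey box 85 x 120 x 55 mm, to be left alone; origin at the centre of its underside

How it is judged:
On the way, in this order (a step that is already met when the one before it is completed fails the run):
1. the lock is slid back to its released end stop (within 4 mm) (value of joint lock below 0.004 m), for 0.2 s.
2. the keeper is swung wide open (over 1.0 rad) (value of joint keeper above 1 rad), for 0.2 s.
3. every rack present is seated upright in a bay (z of rack1 in the frame of carrier between 0.001 and 0.009 m and x of rack1 in the frame of carrier between -0.012 and 0.012 m and y of rack1 in the frame of carrier between -0.08 and 0.08 m and angle between each of rack1, rack2, rack3, rack4's own z axis and vertical below 0.1 rad and z of rack2 in the frame of carrier between 0.001 and 0.009 m and x of rack2 in the frame of carrier between -0.012 and 0.012 m and y of rack2 in the frame of carrier between -0.08 and 0.08 m and z of rack3 in the frame of carrier between 0.001 and 0.009 m and x of rack3 in the frame of carrier between -0.012 and 0.012 m and y of rack3 in the frame of carrier between -0.08 and 0.08 m and z of rack4 in the frame of carrier between 0.001 and 0.009 m and x of rack4 in the frame of carrier between -0.012 and 0.012 m and y of rack4 in the frame of carrier between -0.08 and 0.08 m and linear speed of each of rack1, rack2, rack3, rack4 below 0.02 m/s), for 0.2 s.
4. the keeper is shut in its detent (under 0.02 rad) (value of joint keeper below 0.02 rad), for 0.2 s.
5. the lock is at its locked end stop (within 4 mm) (value of joint lock above 0.036 m), for 0.2 s.
At the end, for the whole second after the job is handed in: every rack present stands upright (within 0.1 rad) at rest on the floor of a bay (within 4 mm in height), the keeper is shut in its detent (under 0.02 rad) and the lock is within 4 mm of its locked end stop (all of step 3 and value of joint keeper below 0.02 rad and value of joint lock above 0.036 m); the robot touches nothing.
It fails at once if the reagent is moved more than 30 mm (distance of reagent from where it was at the start of the episode above 0.03 m).
It fails at once if the jar is moved more than 30 mm (distance of jar from where it was at the start of the episode above 0.03 m).
It fails at once if the tipbox is moved more than 30 mm (distance of tipbox from where it was at the start of the episode above 0.03 m).
Of rack1, rack2, rack3, rack4 only 2 to 4 are there at a start; the rules pass over those that are not, and their reading is None.
At some moment in a run one of rack1, rack2, rack3, rack4 may be knocked a few centimetres aside while the robot is not near it.
It also fails if it takes over 210 s, if anything falls off the work surface, if the arm or the gripper's body presses on something with over 40 N, if the wrist force passes 120 N, or if a joint passes its speed limit or range.

### The arm

A 6-joint arm with a two-finger parallel gripper is mounted at the origin on the work surface. World frame = base frame: x ahead of the robot, y to its left, z up, the work surface at z = 0. Lengths are in m, angles in rad, forces in N, time in s.
With the tool pointing down it reaches from about 0.35 to 0.85 m from the base axis. Payload 8.1 kg.
Tool frame: the origin (TCP) lies on the centre line of the jaws, within the pads' length; the fingertips stand 22 mm ahead of it and the grasp point (between the pads) lies 3 mm ahead of it; z points along the fingers, y is the line along which they close (so a half turn about z gives the same grasp; the last joint's range is limited). The gripper opens to 93 mm and grips with 3 to 60 N. Pads are 15 mm wide; open, the fingers measure 128 mm over their backs; the gripper's body (75 mm by 188 mm) begins 65 mm behind the grasp point.
Start: joints at [1.113, 0.13, 1.488, -0, 1.523, -0.085], TCP at [0.219, 0.559, 0.241] pointing down, gripper open.
Joint ranges: [-2.96, 2.96], [-0.89, 2.26], [0.02, 2.5], [-1.34, 4.48], [0, 2.73], [-2.66, 2.66]. Speed limits (rad/s): [2.39, 2.39, 2.79, 3.14, 3.14, 3.14].

### API

Orientations are given as a rotation vector (axis times angle).
In Python, from plant import robot, camrig gives the robot as it stands (robot), with the cameras (camrig).
- The arm moves only by the tool jog_arm, called after "Call:" in YAML: its name, and indented under it one key for each argument. Schema: {"type":"object","properties":{"rows":{"type":"array","items":{"type":"array","items":{"type":"array","items":{"type":"number"},"minItems":5,"maxItems":5},"minItems":1,"maxItems":20},"minItems":1,"maxItems":1},"grip_n":{"type":"number"},"only":{"type":"string"},"quiet":{"type":"boolean"},"lines":{"type":"string"}},"required":["rows"],"additionalProperties":false}. rows is a list that holds a single list of rows (three levels of brackets), with 1 to 20 rows, each of 5 numbers: the finger opening in m, then dx, dy, dz in fractions of the full range, 1 being 0.4 m, then a turn about the tool's z in fractions of the full range, 1 being pi rad; each row shifts and turns the commanded pose from where the row before left it, along the tool's axes as they then stand; what a row does not reach is not made up. A row lasts 1/10 s, in which the tool goes at most 0.05 m and 0.15 rad, less where a joint would pass 70% of its speed; a pose out of reach is approached as far as the arm can. The fingers move at their own pace and stop on an object; grip_n is the grip in N (left out, the last holds). Time passes only in rows, so rows that do not move let the fingers close. The tool returns the time, the measured TCP pose, the force, the opening and the grip force at its end. only (a regular expression) keeps the lines of the reply that match it, lines (a string "A,B") keeps lines A to B, and quiet returns only ok. Input that does not fit is refused with a message, and nothing moves.
- robot.read_state(): the state, without advancing time (a new reading comes with each control period).
- camrig.read_camera(name): name is "side" or "top"; returns a dict with "image" (384x512x3 uint8, red, green, blue), "fx", "fy", "cx", "cy" (pixels), "R" (3x3) and "t" (3): a world point X has camera coordinates R X + t. Camera axes: x right, y down, z forward; pixel columns grow to the right and rows downward; lengths in m; the calibration is good to about 2 mm. A picture is of the moment at which its call begins. There is no depth.
- robot.close_job(): hands the job in; it is judged then, once.
The state is a dict: "t": time; "q": joint angles; "dq": joint speeds; "joint_torque": joint torques, N m; "tool_pos": TCP position; "orientation": TCP orientation; "force": force on the tool from outside, world axes, zero at the start; "wrist_torque": the same for the moment, N m; "opening": finger opening in m; "gripper_force": force on a finger pad.
Only numpy, scipy, OpenCV 4.12 (cv2) and the standard library are available. Lean on these libraries where they do the work, as an engineer would, in place of code of your own. Each camera call takes 0.05 s, during which the arm holds its last target. There are 200 camera calls.

## Working session

There is one attempt and no reset: what is moved stays moved. The work goes in short steps, Python scripts to look and compute and a tool call to move; the robot and the scene stay as the last step left them, time stands still between calls to the robot, and variables do not carry over. Pictures are saved under pics/ and viewed, at most 14 in all, crops included, and the job is handed in when it is done.

```bash
ls; mkdir -p pics
```

Run:
```python
from plant import robot, camrig
import cv2
for n in("top","side"):
    c=camrig.read_camera(n); cv2.imwrite(f"pics/{n}0.png",c["image"][:,:,::-1]); print(n,c["fx"],c["cx"],c["cy"],c["R"],c["t"])
s=robot.read_state();print(s["t"],s["tool_pos"],s["orientation"],s["opening"])
```

```text
pics
plant.py
top 370.74198678832164 260.09406434130335 188.78410164329827 [[-0.02997077 -0.99954793  0.002384  ]
 [-0.98735745  0.02923367 -0.15579042]
 [ 0.1556503  -0.00702302 -0.98778726]] [0.08522923 0.54517891 0.97763567]
side 468.3574862809991 256.34883554172666 195.1958173594131 [[ 0.84627924 -0.53259766 -0.01229539]
 [-0.36553601 -0.5637251  -0.74067364]
 [ 0.38754983  0.63131114 -0.67175247]] [-0.40186821  0.3046531   1.17477447]
0.1 [0.21827973 0.55838103 0.23971661] [-5.82062013e-01 -3.08674993e+00  2.45225195e-03] 0.09308199560268442
```

View pics/top0.png

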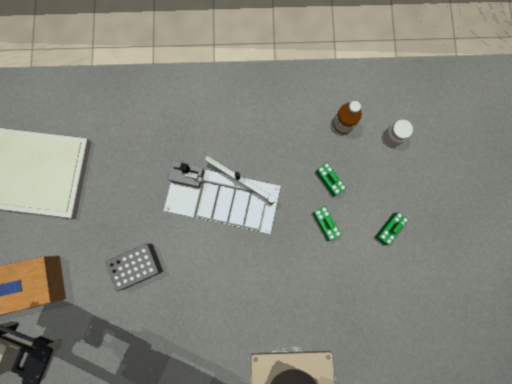

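View pics/side0.png

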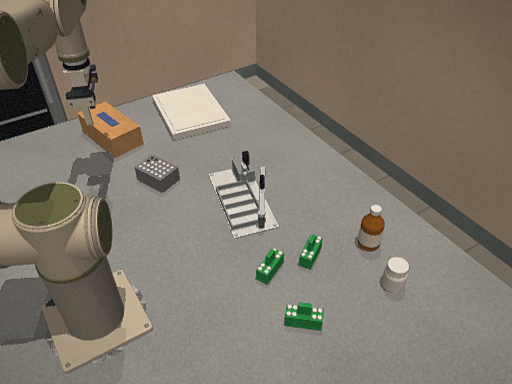

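The top view shows the carrier around (225,200) with its keeper part open, and three green racks at (330,180), (327,223) and (392,228). The lock housing is at (185,175). Next I'll enlarge the carrier in both views.

Create h.py:
```python
import numpy as np, cv2
from plant import robot, camrig
def ray(c,u,v):
    d=np.array([(u-c["cx"])/c["fx"],(v-c["cy"])/c["fy"],1.])
    return -c["R"].T@c["t"], c["R"].T@d
def onz(c,u,v,z):
    o,d=ray(c,u,v); return o+d*(z-o[2])/d[2]
def proj(c,X):
    p=c["R"]@np.asarray(X,float)+c["t"]; return c["fx"]*p[0]/p[2]+c["cx"], c["fy"]*p[1]/p[2]+c["cy"]
def tri(c1,p1,c2,p2):
    A=[];b=[]
    for c,p in((c1,p1),(c2,p2)):
        o,d=ray(c,*p); d/=np.linalg.norm(d); P=np.eye(3)-np.outer(d,d); A.append(P);b.append(P@o)
    return np.linalg.lstsq(np.vstack(A),np.hstack(b),rcond=None)[0]
def racks(c):
    h=cv2.cvtColor(c["image"],cv2.COLOR_RGB2HSV)
    m=cv2.inRange(h,(45,100,40),(80,255,255)); m=cv2.morphologyEx(m,cv2.MORPH_CLOSE,np.ones((5,5)))
    out=[]
    for k in cv2.findContours(m,0,2)[0]:
        if cv2.contourArea(k)>60: out.append((cv2.minAreaRect(k),k))
    return out
```

Run:
```python
from h import *
for n,(x,y,w,hh) in dict(top=(155,145,135,100),side=(200,140,90,105)).items():
    im=cv2.imread(f"pics/{n}0.png")[y:y+hh,x:x+w]; cv2.imwrite(f"pics/{n}0c.png",cv2.resize(im,None,fx=5.5,fy=5.5,interpolation=cv2.INTER_CUBIC))
c=camrig.read_camera("top")
for r,k in racks(c): print(r)
```

```text
((391.142333984375, 228.38848876953125), (15.787044525146484, 34.29296875), 37.87498474121094)
((326.32080078125, 223.37734985351562), (32.63520431518555, 14.763544082641602), 60.945396423339844)
((330.0462646484375, 179.19943237304688), (31.98740005493164, 15.321695327758789), 53.74616622924805)
```

View pics/top0c.png

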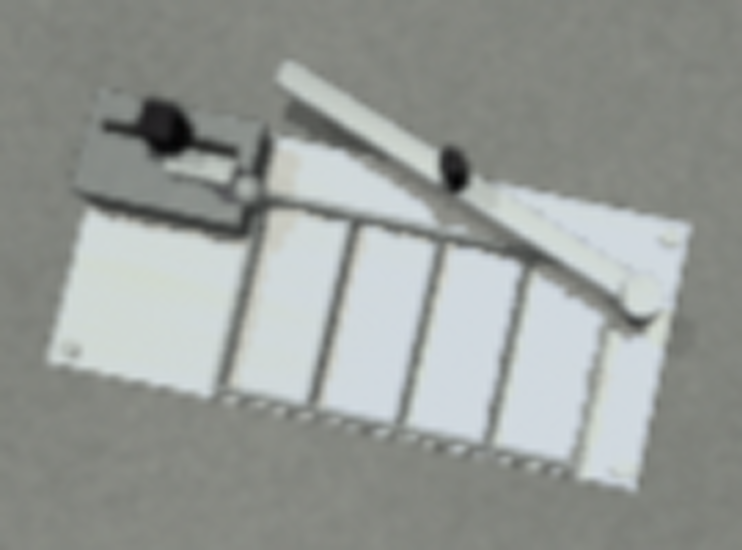

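View pics/side0c.png

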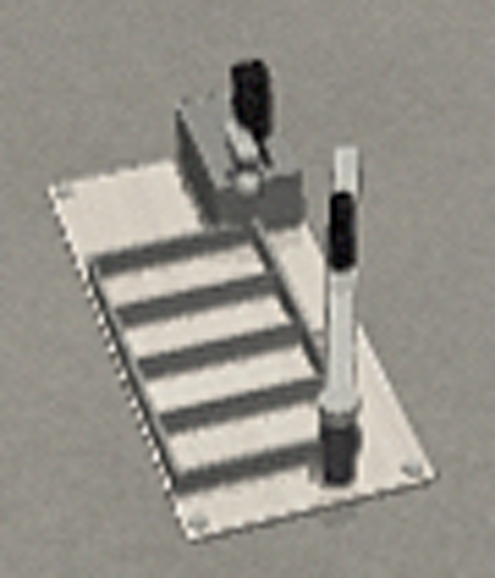

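Run:
```python
from h import *
c=camrig.read_camera("top"); s=camrig.read_camera("side")
T=lambda x,y:(155+(x+.5)/5.5-.5,145+(y+.5)/5.5-.5)
S=lambda x,y:(200+(x+.5)/5.5-.5,140+(y+.5)/5.5-.5)
f=lambda a:np.round(a,4)
print("cam",f(ray(c,0,0)[0]),f(ray(s,0,0)[0]))
for n,p,z in[("BL",(48,363),.005),("BR",(637,490),.005),("TR",(692,222),.005),("hinge",(642,292),.062),("tip",(284,68),.062),("knob",(453,157),.112),("lock",(160,110),.1),("detent",(243,187),.054),("wallBL",(222,395),.022),("wallBR",(578,472),.022)]:
    print(n,f(onz(c,*T(*p),z)))
for n,p,z in[("BL",(50,188),.005),("BR",(190,541),.005),("TR",(437,475),.005),("hinge",(340,403),.062),("knob",(343,197),.112),("lock",(250,68),.1),("detent",(247,175),.054)]:
    print("s",n,f(onz(s,*S(*p),z)))
```

```text
cam [0.3887 0.0761 1.0504] [-0.0038 -0.7839  1.0099]
BL [0.4991 0.344  0.005 ]
BR [0.4253 0.0436 0.005 ]
TR [0.5628 0.0103 0.005 ]
hinge [0.5193 0.0396 0.062 ]
tip [0.6369 0.2137 0.062 ]
knob [0.5792 0.1279 0.112 ]
lock [0.6085 0.2676 0.1   ]
detent [0.5788 0.2356 0.054 ]
wallBL [0.4785 0.2518 0.022 ]
wallBR [0.4345 0.0734 0.022 ]
s BL [0.4983 0.3388 0.005 ]
s BR [0.4233 0.0391 0.005 ]
s TR [0.56   0.0084 0.005 ]
s hinge [0.5148 0.0345 0.062 ]
s knob [0.5752 0.1253 0.112 ]
s lock [0.601  0.2664 0.1   ]
s detent [0.5763 0.2316 0.054 ]
```

Add to h.py:
```python
from scipy.spatial.transform import Rotation as Ro
O=np.array([.508,.150,0]); TH=-.241; EX=np.array([np.cos(TH),np.sin(TH),0]); EY=np.array([-np.sin(TH),np.cos(TH),0])
def C(x,y,z): return O+x*EX+y*EY+np.array([0,0,z])
def goto(P,yaw):
    """yaw: world angle of tool y. prints turn, then dx dy dz in tool axes after the turn"""
    s=robot.read_state(); R=Ro.from_rotvec(s["orientation"]).as_matrix()
    t=-(yaw-np.arctan2(R[1,1],R[0,1])); t=(t+np.pi/2)%np.pi-np.pi/2
    R2=R@Ro.from_rotvec([0,0,t]).as_matrix()
    print("q6 %.2f turn %.3f d %s"%(s["q"][5],t,np.round(R2.T@(np.asarray(P)-s["tool_pos"]),4)))
YC=np.pi/2+TH
```

```bash
python3 -c "
from h import *
goto([.605,.267,.2],YC)
c=camrig.read_camera('top');s=camrig.read_camera('side')
for cc in(c,s):
    h=cv2.cvtColor(cc['image'],cv2.COLOR_RGB2HSV)
    for r,k in racks(cc):
        hull=cv2.convexHull(k); m=np.zeros(h.shape[:2],np.uint8); cv2.drawContours(m,[hull],-1,255,-1)
        w=m&cv2.inRange(h,(0,0,150),(180,90,255)); v,u=np.nonzero(w); print(len(u),np.round(r[0],1),np.round(onz(cc,u.mean(),v.mean(),.044),4),np.round(onz(cc,*r[0],.022),4))
"
```

```text
q6 -0.09 turn -0.132 d [-0.445  -0.1908  0.0402]
118 [391.1 228.4] [ 0.4276 -0.2862  0.044 ] [ 0.4292 -0.2899  0.022 ]
136 [326.3 223.4] [ 0.4487 -0.1114  0.044 ] [ 0.4484 -0.1116  0.022 ]
121 [330.  179.2] [ 0.57   -0.1294  0.044 ] [ 0.5722 -0.1292  0.022 ]
146 [303.9 315. ] [ 0.4278 -0.2906  0.044 ] [ 0.4314 -0.288   0.022 ]
87 [269.5 265.7] [ 0.439  -0.1195  0.044 ] [ 0.4454 -0.1139  0.022 ]
73 [310.3 251.4] [ 0.5613 -0.1405  0.044 ] [ 0.5681 -0.1328  0.022 ]
```

Careful with the scale: shifts go in shares of 0.4 m and turns go in shares of pi rad. That gives: -0.0445 m / 0.4 = -0.1113, -0.0191 m / 0.4 = -0.0478, -0.132 rad / 3.1416 = -0.042.

Call:
jog_arm:
  rows:
    - [[0.05,0,0,0,-0.042],[0.05,-0.1113,-0.0478,0,0],[0.05,-0.1113,-0.0478,0,0],[0.05,-0.1113,-0.0478,0,0],[0.05,-0.1113,-0.0478,0,0],[0.05,-0.1113,-0.0478,0,0],[0.05,-0.1113,-0.0478,0,0],[0.05,-0.1113,-0.0478,0,0],[0.05,-0.1113,-0.0478,0,0],[0.05,-0.1113,-0.0478,0,0],[0.05,-0.1113,-0.0478,0,0],[0.05,0,0,0.1,0],[0.05,0,0,0,0],[0.05,0,0,0,0]]
  grip_n: 15

```text
t: 1.75
tool_pos: [0.6037, 0.2671, 0.1994]
orientation: [-0.377, -3.115, 0.002]
force: [-0.7, 0.4, 1.6]
opening: 0.0502
gripper_force: 0.0
```

```bash
python3 -c "
from h import *
goto([.605,.267,.092],YC)"
```

```text
q6 -0.99 turn 0.000 d [-0.0016  0.0004  0.1074]
```

To row units: 0.045 m / 0.4 = 0.1125, 0.017 m / 0.4 = 0.0425.

Call:
jog_arm:
  rows:
    - [[0.05,0,0,0.1125,0],[0.05,0,0,0.1125,0],[0.05,0,0,0.0425,0],[0.05,0,0,0,0],[0.0,0,0,0,0],[0.0,0,0,0,0],[0.0,0,0,0,0],[0.0,0,0,0,0],[0.0,0,0,0,0]]
  grip_n: 15

```text
t: 2.65
tool_pos: [0.6061, 0.2677, 0.0952]
orientation: [0.377, 3.117, 0.002]
force: [-0.6, 1.4, 4.8]
opening: 0.0179
gripper_force: 15.0
```

```bash
python3 -c "
from h import *
goto(C(.064,.157,.092),YC)"
```

```text
q6 -0.99 turn 0.000 d [0.0032 0.0193 0.0032]
```

To row units: 0.01 m / 0.4 = 0.025, 0.008 m / 0.4 = 0.02.

Call:
jog_arm:
  rows:
    - [[0.0,0,0.025,0,0],[0.0,0,0.02,0,0],[0.0,0,0.01,0,0],[0.0,0,0.005,0,0],[0.0,0,0,0,0],[0,0,0,0,0],[0,0,0,0,0]]

```text
t: 3.35
tool_pos: [0.6117, 0.2903, 0.0952]
orientation: [0.378, 3.117, 0.0]
force: [-1.9, -2.6, 7.6]
opening: 0.0177
gripper_force: 15.0
```

```bash
python3 -c "
from h import *
goto(C(.064,.157,.092),YC)"
```

```text
q6 -0.96 turn -0.000 d [ 0.0032 -0.004   0.0032]
```

To row units: 0.004 m / 0.4 = 0.01.

Call:
jog_arm:
  rows:
    - [[0.0,0,0.01,0,0],[0,0,0,0,0],[0.0,0,0.01,0,0],[0,0,0,0,0],[0,0,0,0,0],[0,0,0,0,0]]

```text
t: 3.95
tool_pos: [0.6124, 0.2919, 0.0951]
orientation: [-0.381, -3.116, 0.016]
force: [-12.3, -28.3, 21.5]
opening: 0.0196
gripper_force: 15.0
```

```bash
python3 -c "
from h import *
goto(C(.064,.157,.092),YC)"
```

```text
q6 -0.95 turn -0.002 d [ 0.0035 -0.0057  0.0032]
```

To row units: -0.045 m / 0.4 = -0.1125, -0.006 m / 0.4 = -0.015.

Call:
jog_arm:
  rows:
    - [[0.0,0,-0.015,0,0],[0,0,0,0,0],[0.05,0,0,0,0],[0.05,0,0,0,0],[0.05,0,0,0,0],[0.05,0,0,-0.1125,0],[0.05,0,0,-0.1125,0],[0.05,0,0,0,0]]

```text
t: 4.75
tool_pos: [0.615, 0.2943, 0.1924]
orientation: [0.375, 3.108, 0.009]
force: [1.7, 0.6, 1.5]
opening: 0.0498
gripper_force: 0.0
```

Run:
```python
from h import *
c=camrig.read_camera("top"); s=camrig.read_camera("side")
cv2.imwrite("pics/t1.png",np.hstack([cv2.resize(c["image"][145:245,155:290],None,fx=3,fy=3,interpolation=2),cv2.resize(s["image"][140:240,200:290],None,fx=3,fy=3,interpolation=2)])[:,:,::-1])
goto([.5775,.129,.2],YC)
```

```text
q6 -0.96 turn 0.001 d [-0.0053 -0.1677 -0.0147]
```

View pics/t1.png

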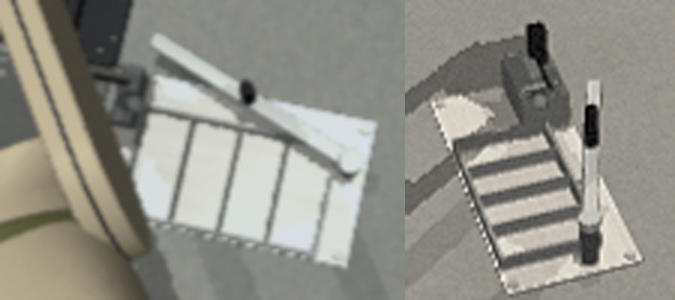

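Run:
```python
from h import *
import cv2
s=camrig.read_camera("side")
old=cv2.imread("pics/side0.png")[:,:,::-1]
for im in(old,s["image"]):
    m=(im.max(2)<55).astype(np.uint8); m[:,:235]=0;m[:,256:]=0;m[:148]=0;m[175:]=0
    n,l,st,ce=cv2.connectedComponentsWithStats(m); i=1+st[1:,4].argmax(); print(st[i],ce[i])
for y in(.137,.157): print(proj(s,C(.064,y,.1)), proj(s,C(.064,y,.0825)))
```

```text
[242 151   7  19  82] [245.54878049 158.02439024]
[241 148   8  22  87] [244.06896552 155.75862069]
(np.float64(245.3302743875892), np.float64(151.55558016646964)) (np.float64(245.48158963972995), np.float64(155.88122523225596))
(np.float64(243.4952859673198), np.float64(148.05955588793137)) (np.float64(243.65925385470922), np.float64(152.3722188995725))
```

To row units: 0.045 m / 0.4 = 0.1125, -0.042 m / 0.4 = -0.105.

```bash
sed -i 's/^O=.*\]); TH/O=np.array([.5088,.1534,0]); TH/' h.py
```

Call:
jog_arm:
  rows:
    - [[0.05,-0.0025,-0.105,0,0],[0.05,-0.0025,-0.105,0,0],[0.05,-0.0025,-0.105,0,0],[0.05,-0.0025,-0.105,0,0],[0.05,0,0,0,0],[0.05,0,0,0.1125,0],[0.05,0,0,0.1125,0],[0.05,0,0,0.0175,0],[0.05,0,0,0,0],[0,0,0,0,0],[0,0,0,0,0],[0,0,0,0,0],[0,0,0,0,0],[0,0,0,0,0]]
  grip_n: 12

```text
t: 6.3
tool_pos: [0.5758, 0.1294, 0.0868]
orientation: [0.377, 3.118, 0.003]
force: [10.4, 15.1, -11.1]
opening: 0.0152
gripper_force: 8.9
```

```bash
python3 -c "
from h import *
goto(C(.072,-.0066,.095),YC)"
```

```text
q6 -1.20 turn 0.000 d [-0.0013  0.0007 -0.0082]
```

To row units: -0.007 m / 0.4 = -0.0175.

Call:
jog_arm:
  rows:
    - [[0,0,0,-0.0175,0],[0,0,0,0,0],[0,0,0,0,0]]

```text
t: 6.6
tool_pos: [0.5745, 0.13, 0.0922]
orientation: [-0.376, -3.118, -0.003]
force: [4.6, 7.3, -10.3]
opening: 0.0138
gripper_force: 12.0
```

```bash
python3 -c "
from h import *
s=robot.read_state();print(s['wrist_torque'])
goto(C(.072,-.0066,.095),YC)"
```

```text
[ 1.26296579 -0.67994712 -0.00511889]
q6 -1.20 turn 0.001 d [-0.0026  0.0005 -0.0028]
```

To row units: -0.0074 m / 0.4 = -0.0185, -0.0068 m / 0.4 = -0.017.

Call:
jog_arm:
  rows:
    - [[0,-0.0185,-0.0083,0,0],[0,-0.0185,-0.0083,0,0],[0,-0.017,-0.011,0,0],[0,-0.017,-0.011,0,0],[0,-0.015,-0.0135,0,0],[0,-0.015,-0.0135,0,0],[0,-0.013,-0.0155,0,0],[0,-0.013,-0.0155,0,0],[0,0,0,0,0]]

```text
t: 7.5
tool_pos: [0.6159, 0.0785, 0.0925]
orientation: [0.378, 3.118, 0.001]
force: [7.8, 2.7, -10.4]
opening: 0.0138
gripper_force: 12.0
```

```bash
python3 -c "
from h import *
s=robot.read_state()
H=C(.035,-.108,0);d=s['tool_pos']-H;print(np.hypot(*d[:2]),np.arctan2(d@EX,d@EY))"
```

```text
0.10605640136051663 0.9595633101816624
```

To row units: -0.0076 m / 0.4 = -0.019, -0.0074 m / 0.4 = -0.0185.

Call:
jog_arm:
  rows:
    - [[0,-0.0105,-0.0173,0,0],[0,-0.0105,-0.0173,0,0],[0,-0.008,-0.0185,0,0],[0,-0.008,-0.0185,0,0],[0,-0.005,-0.019,0,0],[0,0,0,0,0],[0,0,0,0,0],[0,0,0,0,0]]

```text
t: 8.3
tool_pos: [0.6224, 0.0394, 0.0927]
orientation: [-0.377, -3.118, 0.001]
force: [4.4, -1.5, -13.8]
opening: 0.0141
gripper_force: 12.0
```

```bash
python3 -c "
from h import *
s=robot.read_state()
H=C(.035,-.108,0);d=s['tool_pos']-H;print(np.hypot(*d[:2]),np.arctan2(d@EX,d@EY))"
```

```text
0.10541675349884881 1.3370815365387019
```

To row units: -0.045 m / 0.4 = -0.1125, -0.02 m / 0.4 = -0.05.

```bash
sed -i 's/^O=.*\]); TH/O=np.array([.5085,.152,0]); TH/' h.py
```

Call:
jog_arm:
  rows:
    - [[0.05,0,0,0,0],[0.05,0,0,0,0],[0.05,0,0,0,0],[0.05,0,0,-0.1125,0],[0.05,0,0,-0.1125,0],[0.05,0,0,-0.05,0],[0.05,0,0,0,0]]

```text
t: 9.0
tool_pos: [0.6259, 0.0397, 0.21]
orientation: [0.376, 3.109, 0.002]
force: [0.7, 0.8, -0.5]
opening: 0.05
gripper_force: 0.0
```

Add to h.py:
```python
def rackposes(c,z=.044):
    out=[]
    for r,k in racks(c):
        b=cv2.boxPoints(r); e=[b[1]-b[0],b[2]-b[1]]; e=max(e,key=np.linalg.norm)
        p=onz(c,*r[0],.022); q=onz(c,*(r[0]+e/2),.022)-onz(c,*(r[0]-e/2),.022)
        out.append((p[:2].round(4),round(float(np.arctan2(q[1],q[0])%np.pi),3),round(float(np.linalg.norm(q)),3)))
    return out
```

Run:
```python
from h import *
c=camrig.read_camera("top"); cn=dict(c); cn["image"]=cv2.imread("pics/top0.png")[:,:,::-1].copy()
for r in rackposes(cn): print(r, "tool y yaw",r[1]+np.pi/2)
for r in rackposes(c): print("now",r)
goto([.447,-.112,.2],rackposes(cn)[1][1]+np.pi/2)
cv2.imwrite("pics/t2.png",cv2.resize(c["image"][130:260,150:430],None,fx=2.8,fy=2.8,interpolation=2)[:,:,::-1])
```

```text
(array([ 0.4292, -0.2899]), 2.415, 0.097) tool y yaw 3.9857963267948966
(array([ 0.4484, -0.1116]), 0.457, 0.089) tool y yaw 2.0277963267948964
(array([ 0.5721, -0.129 ]), 0.572, 0.09) tool y yaw 2.1427963267948966
now (array([ 0.4292, -0.2899]), 2.415, 0.097)
q6 -1.35 turn -0.698 d [ 0.2263 -0.0577  0.0059]
```

View pics/t2.png

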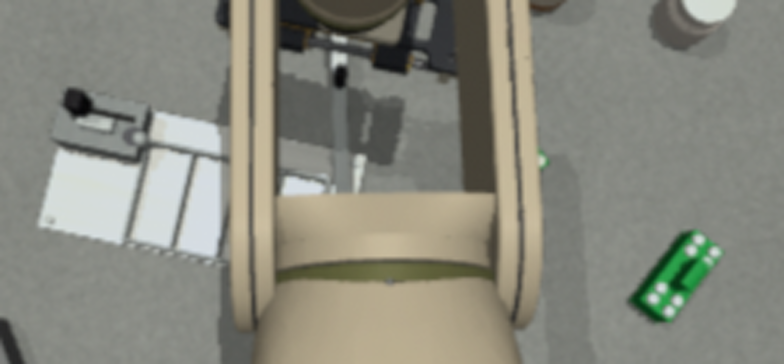

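The keeper now points straight out and the lock is back at its far stop. Next is rack B, the nearest one.

To row units: 0.0453 m / 0.4 = 0.1133, -0.0115 m / 0.4 = -0.0288, -0.14 rad / 3.1416 = -0.0446.

Call:
jog_arm:
  rows:
    - [[0.05,0,0,0,-0.0446],[0.05,0,0,0,-0.0446],[0.05,0,0,0,-0.0446],[0.05,0,0,0,-0.0446],[0.05,0,0,0,-0.0439],[0.05,0.1133,-0.0288,0,0],[0.05,0.1133,-0.0288,0,0],[0.05,0.1133,-0.0288,0,0],[0.05,0.1133,-0.0288,0,0],[0.05,0.1133,-0.0288,0,0],[0.05,0,0,0,0],[0.05,0,0,0,0]]

```text
t: 10.25
tool_pos: [0.4441, -0.1124, 0.2026]
orientation: [0.708, -3.06, -0.001]
force: [-0.2, 0.3, -1.2]
opening: 0.0502
gripper_force: 0.0
```

Run:
```python
from h import *
s=camrig.read_camera("side"); c=camrig.read_camera("top")
for n,x in(("top",c),("side",s)): print(n,rackposes(x))
cv2.imwrite("pics/t3.png",cv2.resize(np.hstack([s["image"][190:350,180:350],c["image"][130:290,260:430]]),None,fx=2.3,fy=2.3,interpolation=2)[:,:,::-1])
goto([.447,-.112,.07],.457+np.pi/2)
```

```text
top [(array([ 0.4002, -0.2699]), 1.475, 0.055), (array([ 0.5716, -0.1297]), 0.576, 0.091)]
side [(array([ 0.4313, -0.288 ]), 2.413, 0.091), (array([ 0.4454, -0.1139]), 0.509, 0.117), (array([ 0.5674, -0.1332]), 0.572, 0.121)]
q6 -2.39 turn 0.000 d [-0.0013 -0.0013  0.1331]
```

View pics/t3.png

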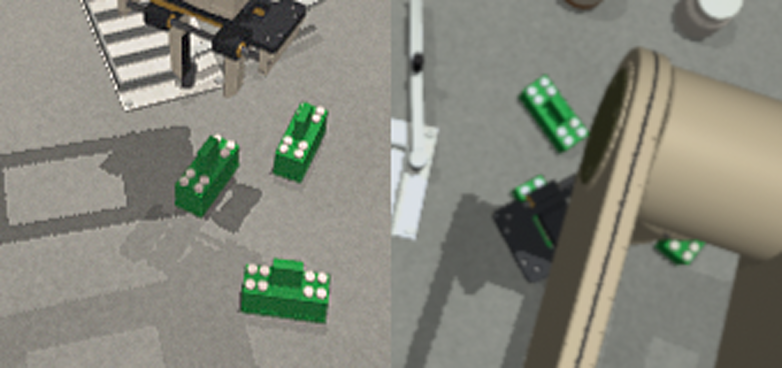

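Rack B stands under the gripper, rib in line with the jaws. I'll descend and grip.

To row units: 0.045 m / 0.4 = 0.1125, 0.03 m / 0.4 = 0.075.

Call:
jog_arm:
  rows:
    - [[0.05,0,0,0.1125,0],[0.05,0,0,0.1125,0],[0.05,0,0,0.075,0],[0.05,0,0,0.0325,0],[0.05,0,0,0,0],[0.0,0,0,0,0],[0,0,0,0,0],[0,0,0,0,0],[0,0,0,0,0],[0,0,0,0,0]]
  grip_n: 25

```text
t: 11.35
tool_pos: [0.4456, -0.1122, 0.0713]
orientation: [-0.712, 3.059, -0.001]
force: [0.5, -0.1, 0.3]
opening: 0.0147
gripper_force: 0.0
```

Run:
```python
from h import *
s=camrig.read_camera("side")
print(rackposes(s),robot.read_state()["wrist_torque"])
goto(C(0,.069,.15),YC)
```

```text
[(array([ 0.4314, -0.288 ]), 2.413, 0.091), (array([ 0.4454, -0.1139]), 0.509, 0.117), (array([ 0.5674, -0.1332]), 0.572, 0.121)] [ 0.33768608  0.12739213 -0.01810796]
q6 -2.39 turn 0.698 d [ 0.0017  0.3406 -0.0789]
```

To row units: -0.04 m / 0.4 = -0.1, -0.03 m / 0.4 = -0.075.

Call:
jog_arm:
  rows:
    - [[0,0,0,0,0],[0,0,0,0,0],[0,0,0,-0.075,0],[0,0,0,-0.1,0],[0,0,0,-0.1,0],[0,0,0,0,0],[0,0,0,0,0]]
  grip_n: 25

```text
t: 12.1
tool_pos: [0.4456, -0.1122, 0.1812]
orientation: [-0.711, 3.058, -0.002]
force: [0.7, 1.1, -3.2]
opening: 0.0115
gripper_force: 25.0
```

Run:
```python
from h import *
s=camrig.read_camera("side"); st=robot.read_state()
print(st["wrist_torque"], st["tool_pos"])
cv2.imwrite("pics/t4.png",cv2.resize(s["image"][150:300,180:350],None,fx=4,fy=4,interpolation=2)[:,:,::-1])
goto(C(0,.069,.185),YC)
```

```text
[ 0.05642986 -0.00050644 -0.04078513] [ 0.44465172 -0.11186133  0.17967272]
q6 -2.39 turn 0.698 d [ 0.001   0.3405 -0.0053]
```

View pics/t4.png

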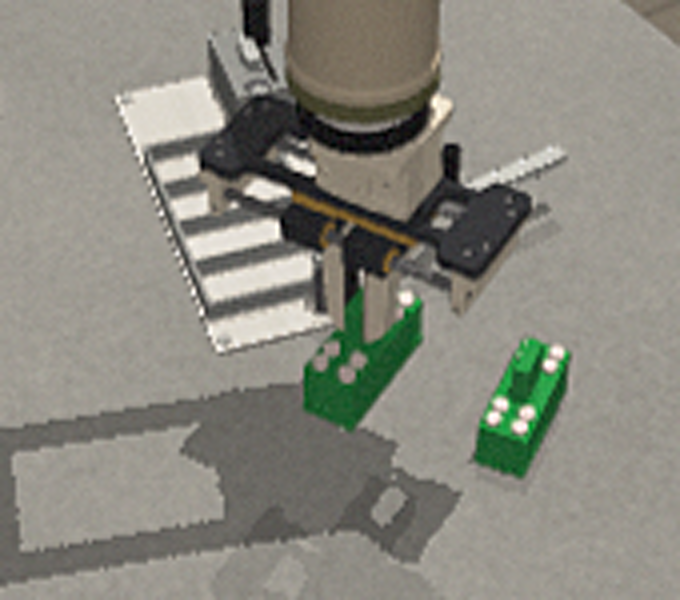

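The rack is gripped squarely by its rib and hanging level. I'll carry it to bay 4.

To row units: 0.0485 m / 0.4 = 0.1213, 0.045 m / 0.4 = 0.1125, 0.14 rad / 3.1416 = 0.0446.

Call:
jog_arm:
  rows:
    - [[0,0,0,0,0.0446],[0,0,0,0,0.0446],[0,0,0,0,0.0446],[0,0,0,0,0.0446],[0,0,0,0,0.0439],[0,0,0.1125,0,0],[0,0,0.1213,0,0],[0,0,0.1213,0,0],[0,0,0.1213,0,0],[0,0,0.1213,0,0],[0,0,0.1213,0,0],[0,0,0.1,0,0],[0,0,0.0313,0,0],[0,0,0,0,0],[0,0,0,0,0]]

```text
t: 13.65
tool_pos: [0.5252, 0.2171, 0.1789]
orientation: [-0.377, -3.116, 0.003]
force: [-0.4, -0.2, -2.5]
opening: 0.0117
gripper_force: 25.0
```

Run:
```python
from h import *
goto(C(0,.069,.12),YC)
```

```text
q6 -1.03 turn 0.000 d [0.0005 0.002  0.0589]
```

To row units: 0.04 m / 0.4 = 0.1, 0.036 m / 0.4 = 0.09.

Call:
jog_arm:
  rows:
    - [[0,-0.0013,0.005,0.1,0],[0,0,0,0.09,0],[0,0,0,0,0],[0,0,0,0,0]]

```text
t: 14.05
tool_pos: [0.5264, 0.2184, 0.1044]
orientation: [-0.38, -3.116, 0.002]
force: [-0.2, -0.2, -1.0]
opening: 0.0122
gripper_force: 25.0
```

Run:
```python
from h import *
s=camrig.read_camera("side"); c=camrig.read_camera("top")
cv2.imwrite("pics/t5.png",cv2.resize(np.hstack([s["image"][125:245,195:305],c["image"][145:265,140:250]]),None,fx=3.6,fy=3.6,interpolation=2)[:,:,::-1])
goto(C(0,.069,.102),YC)
```

```text
q6 -1.02 turn -0.001 d [ 0.0034 -0.0014  0.005 ]
```

View pics/t5.png

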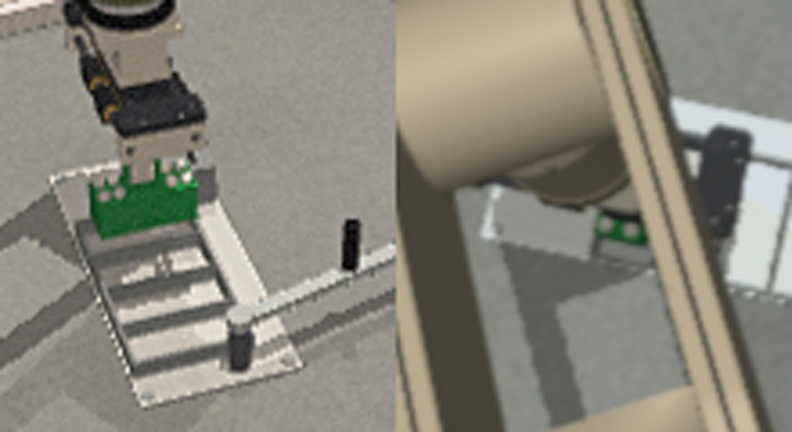

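Run:
```python
from h import *
s=camrig.read_camera("side"); im=s["image"]
g=racks(s)
for r,k in g:
    if r[0][1]<230:
        p=k[:,0]; print("box",np.round(cv2.boxPoints(r)),"low",p[np.argmax(p[:,0]*-.5+p[:,1])],p[np.argmax(p[:,0]*.5+p[:,1])])
def cc(u,v,z):
    d=onz(s,u,v,z)-O; return np.round([d@EX,d@EY],4)
P=lambda x,y:(195+(x+.5)/3.6-.5,125+(y+.5)/3.6-.5)
st=robot.read_state()["tool_pos"];print("tcp carrier",(st-O)@EX,(st-O)@EY,st[2])
print("face bottom L,R",cc(*P(97,238),st[2]-.071),cc(*P(195,222),st[2]-.071))
print("base corners BR,TR",cc(*P(143,406),.005),cc(*P(302,362),.005),"BL",cc(*P(51,180),.005))
print("hinge",cc(*P(240,318),.062))
a=im[125:245,195:305]; cv2.imwrite("pics/t6.png",cv2.resize(a[40:112,15:90],None,fx=8,fy=8,interpolation=2)[:,:,::-1])
```

```text
box [[218. 173.]
 [247. 166.]
 [251. 183.]
 [222. 190.]] low [223 189] [248 184]
tcp carrier 0.0036025653239763794 0.07080699679088764 0.10741328857285734
face bottom L,R [-0.0434  0.0467] [0.0435 0.0388]
base corners BR,TR [-0.0546 -0.1282] [ 0.0839 -0.1237] BL [-0.0552  0.1744]
hinge [ 0.0337 -0.1129]
```

View pics/t6.png

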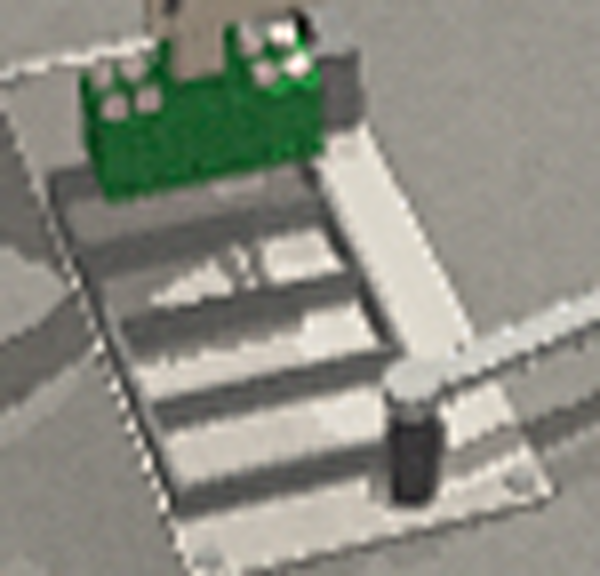

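Run:
```python
from h import *
s=camrig.read_camera("side")
def cc(x,y,z):
    d=onz(s,210+(x+.5)/8-.5,165+(y+.5)/8-.5,z)-O; return np.round([d@EX,d@EY],4)
zb=robot.read_state()["tool_pos"][2]-.071
print(zb,"rack L,R",cc(112,200,zb),cc(322,155,zb))
for n,l,r in(("-92",(178,490),(388,442)),("-46",(152,406),(390,350)),("0",(120,325),(352,275)),("46",(85,250),(325,198))): print(n,cc(*l,.022),cc(*r,.022))
```

```text
0.036321198159913914 rack L,R [-0.036   0.0501] [0.0501 0.0488]
-92 [-0.0523 -0.0968] [ 0.0283 -0.0985]
-46 [-0.0494 -0.0515] [ 0.0446 -0.052 ]
0 [-0.0489 -0.0049] [ 0.0441 -0.0072]
46 [-0.0504  0.0409] [0.048  0.0393]
```

To row units: 0.005 m / 0.4 = 0.0125, -0.003 m / 0.4 = -0.0075.

Call:
jog_arm:
  rows:
    - [[0,0.0125,-0.0075,0,0],[0,0,0,0,0],[0,0,0,0,0]]

```text
t: 14.55
tool_pos: [0.5216, 0.2183, 0.1051]
orientation: [0.377, 3.118, 0.0]
force: [-0.1, -0.2, -1.6]
opening: 0.0119
gripper_force: 25.0
```

Add to h.py:
```python
def tcp(n=6):
    """mean TCP in carrier axes over a few control periods"""
    P=[]
    for i in range(n): camrig.read_camera("side"); P.append(robot.read_state()["tool_pos"])
    P=np.array(P); d=P.mean(0)-O; print("tcp carrier",np.round([d@EX,d@EY,d[2]],4),"sd",P.std(0).round(4))
```

Run:
```python
from h import *
tcp()
s=camrig.read_camera("side")
h=cv2.cvtColor(s["image"],cv2.COLOR_RGB2HSV); m=cv2.inRange(h,(45,100,40),(80,255,255))[160:200,215:260]
for v in range(18,36): print("".join(".#"[x>0] for x in m[v]))
```

```text
tcp carrier [-0.0031  0.0676  0.1047] sd [0.     0.     0.0001]Traceback (most recent call last):
  File "<stdin>", line 5, in <module>
  File "<stdin>", line 5, in <genexpr>
TypeError: string indices must be integers, not 'numpy.bool'
```

Careful with the scale: shifts go in shares of 0.4 m and turns go in shares of pi rad. That gives: 0.005 m / 0.4 = 0.0125.

Call:
jog_arm:
  rows:
    - [[0,0,0,0.0125,0],[0,0,0,0.0125,0],[0,0,0,0.0125,0],[0,0,0,0.0125,0],[0,0,0,0,0],[0,0,0,0,0]]

```text
t: 15.5
tool_pos: [0.5214, 0.2184, 0.0844]
orientation: [-0.377, -3.118, -0.0]
force: [-0.5, 0.8, -2.2]
opening: 0.0122
gripper_force: 25.0
```

```bash
python3 -c "
from h import *
tcp(3);s=robot.read_state();print(s['force'],s['wrist_torque'])"
```

```text
tcp carrier [-0.0032  0.0676  0.0846] sd [0.     0.     0.0001]
[-0.90963615  1.67545314 -2.42165176] [ 0.39967976  0.02615812 -0.02158144]
```

To row units: 0.004 m / 0.4 = 0.01, 0.001 m / 0.4 = 0.0025.

Call:
jog_arm:
  rows:
    - [[0,0,0,0.01,0],[0,0,0,0.01,0],[0,0,0,0.0025,0],[0,0,0,0,0],[0,0,0,0,0]]

```text
t: 16.15
tool_pos: [0.5221, 0.2187, 0.0762]
orientation: [0.377, 3.118, 0.002]
force: [2.0, 4.8, 2.8]
opening: 0.0121
gripper_force: 25.0
```

```bash
python3 -c "
from h import *
tcp(3);s=robot.read_state();print(s['force'],s['wrist_torque'])"
```

```text
tcp carrier [-0.0027  0.0681  0.0762] sd [0. 0. 0.]
[1.95043087 5.06932096 1.52974516] [ 1.08803892 -0.42356736 -0.00626123]
```

To row units: -0.05 m / 0.4 = -0.125, -0.03 m / 0.4 = -0.075.

Call:
jog_arm:
  rows:
    - [[0.035,0,0,0,0],[0.035,0,0,0,0],[0.035,0,0,0,0],[0.035,0,0,-0.075,0],[0.035,0,0,-0.125,0],[0.05,0,0,-0.125,0],[0.05,0,0,0,0],[0.05,0,0,0,0]]

```text
t: 17.1
tool_pos: [0.5226, 0.2183, 0.2074]
orientation: [0.377, 3.116, 0.002]
force: [-0.3, -0.0, -0.9]
opening: 0.049
gripper_force: 0.0
```

Run:
```python
from h import *
s=camrig.read_camera("side"); c=camrig.read_camera("top")
for r in rackposes(s): print("side",r)
for r in rackposes(c): print("top",r)
goto([.570,-.130,.2],.573+np.pi/2)
```

```text
side (array([ 0.4314, -0.288 ]), 2.413, 0.091)
side (array([ 0.5674, -0.1332]), 0.572, 0.121)
side (array([0.5348, 0.2377]), 2.911, 0.098)
top (array([ 0.4292, -0.2899]), 2.415, 0.097)
top (array([ 0.5723, -0.1293]), 0.572, 0.09)
q6 -1.02 turn -0.814 d [ 0.1472 -0.319   0.0043]
```

To row units: -0.0399 m / 0.4 = -0.0998, 0.0184 m / 0.4 = 0.046, -0.136 rad / 3.1416 = -0.0433.

Call:
jog_arm:
  rows:
    - [[0.05,0,0,0,-0.0433],[0.05,0,0,0,-0.0433],[0.05,0,0,0,-0.0433],[0.05,0,0,0,-0.0433],[0.05,0,0,0,-0.0433],[0.05,0,0,0,-0.0427],[0.05,0.046,-0.0998,0,0],[0.05,0.046,-0.0998,0,0],[0.05,0.046,-0.0998,0,0],[0.05,0.046,-0.0998,0,0],[0.05,0.046,-0.0998,0,0],[0.05,0.046,-0.0998,0,0],[0.05,0.046,-0.0998,0,0],[0.05,0.046,-0.0998,0,0],[0.05,0,0,0,0],[0.05,0,0,0,0],[0.05,0,0,0,0]]

```text
t: 18.9
tool_pos: [0.5702, -0.1286, 0.2041]
orientation: [0.888, -3.011, -0.003]
force: [0.2, 0.3, -1.0]
opening: 0.0498
gripper_force: 0.0
```

Run:
```python
from h import *
s=camrig.read_camera("side")
for r in rackposes(s): print("side",r)
goto([.570,-.131,.071],.573+np.pi/2)
```

```text
side (array([ 0.4313, -0.2879]), 2.413, 0.091)
side (array([ 0.5674, -0.1332]), 0.572, 0.121)
side (array([0.5356, 0.2393]), 2.899, 0.098)
q6 -2.45 turn 0.001 d [ 0.0017 -0.0022  0.1336]
```

To row units: 0.045 m / 0.4 = 0.1125, 0.03 m / 0.4 = 0.075.

Call:
jog_arm:
  rows:
    - [[0.05,0.0025,-0.005,0.1125,0],[0.05,0,0,0.1125,0],[0.05,0,0,0.075,0],[0.05,0,0,0.0325,0],[0.05,0,0,0,0],[0.05,0,0,0,0],[0.0,0,0,0,0],[0,0,0,0,0],[0,0,0,0,0],[0,0,0,0,0],[0,0,0,0,0],[0,0,0,0,0],[0,0,0,0,0]]
  grip_n: 25

```text
t: 20.25
tool_pos: [0.571, -0.1319, 0.0724]
orientation: [0.888, -3.013, -0.0]
force: [-0.7, -0.4, -1.3]
opening: 0.0118
gripper_force: 25.0
```

Run:
```python
from h import *
tcp(3);print(robot.read_state()["tool_pos"])
```

```text
tcp carrier [ 0.1285 -0.2608  0.0724] sd [0. 0. 0.]
[ 0.57100766 -0.131944    0.07236039]
```

To row units: -0.05 m / 0.4 = -0.125, -0.03 m / 0.4 = -0.075, 0.136 rad / 3.1416 = 0.0433.

Call:
jog_arm:
  rows:
    - [[0,0,0,-0.075,0],[0,0,0,-0.125,0],[0,0,0,-0.125,0],[0,0,0,0,0.0433],[0,0,0,0,0.0433],[0,0,0,0,0.0433],[0,0,0,0,0.0433],[0,0,0,0,0.0433],[0,0,0,0,0.0423],[0,0,0,0,0]]

```text
t: 21.4
tool_pos: [0.5711, -0.1319, 0.2023]
orientation: [-0.379, -3.118, -0.0]
force: [0.0, 0.1, -1.8]
opening: 0.0122
gripper_force: 25.0
```

Run:
```python
from h import *
goto(C(0,.024,.107),YC)
```

```text
q6 -1.64 turn -0.001 d [0.1285 0.2847 0.0954]
```

Call:
jog_arm:
  rows:
    - [[0,0.046,0.1018,0,0],[0,0.046,0.1018,0,0],[0,0.046,0.1018,0,0],[0,0.046,0.1018,0,0],[0,0.046,0.1018,0,0],[0,0.046,0.1018,0,0],[0,0.046,0.1018,0,0],[0,0,0,0,0],[0,0,0,0,0],[0,0,0,0.125,0],[0,0,0,0.1125,0],[0,0,0,0,0],[0,0,0,0,0]]

```text
t: 22.7
tool_pos: [0.5134, 0.1741, 0.1076]
orientation: [-0.376, -3.117, 0.002]
force: [-0.5, -0.6, -1.0]
opening: 0.0119
gripper_force: 25.0
```

Run:
```python
from h import *
tcp(4); goto(C(0,.024,.077),YC)
```

```text
tcp carrier [0.0016 0.0242 0.1105] sd [0.0004 0.0003 0.0005]
q6 -1.10 turn 0.001 d [ 0.0019 -0.0007  0.0339]
```

To row units: 0.005 m / 0.4 = 0.0125, 0.002 m / 0.4 = 0.005.

Call:
jog_arm:
  rows:
    - [[0,0.005,0,0,0],[0,0,0,0.0125,0],[0,0,0,0.0125,0],[0,0,0,0.0125,0],[0,0,0,0.0125,0],[0,0,0,0,0],[0,0,0,0,0]]

```text
t: 23.6
tool_pos: [0.5116, 0.1758, 0.0872]
orientation: [-0.376, -3.118, 0.0]
force: [0.4, 0.5, -1.7]
opening: 0.0121
gripper_force: 25.0
```

```bash
python3 -c "
from h import *
tcp(3);s=robot.read_state();print(s['force'],s['wrist_torque'])"
```

```text
tcp carrier [-0.0023  0.024   0.0878] sd [0.0001 0.     0.0001]
[-0.03264134  0.65586482 -2.3240242 ] [ 0.03927872  0.04306995 -0.00225816]
```

To row units: 0.005 m / 0.4 = 0.0125, 0.004 m / 0.4 = 0.01.

Call:
jog_arm:
  rows:
    - [[0,0,0,0.0125,0],[0,0,0,0.01,0],[0,0,0,0.005,0],[0,0,0,0,0],[0,0,0,0,0]]

```text
t: 24.25
tool_pos: [0.5119, 0.1759, 0.0773]
orientation: [-0.376, -3.119, 0.0]
force: [-4.3, -1.4, 6.8]
opening: 0.0118
gripper_force: 25.0
```

```bash
python3 -c "
from h import *
tcp(3);s=robot.read_state();print(s['force'],s['wrist_torque'])"
```

```text
tcp carrier [-0.0025  0.024   0.0773] sd [0. 0. 0.]
[-4.61562731 -1.13321548  6.83480696] [-0.21880441  0.75264209 -0.00904784]
```

Seated, with 7 N of downward contact. I'll release it and look for rack A.

To row units: -0.05 m / 0.4 = -0.125, -0.03 m / 0.4 = -0.075.

Call:
jog_arm:
  rows:
    - [[0.035,0,0,0,0],[0.035,0,0,0,0],[0.035,0,0,0,0],[0.035,0,0,-0.075,0],[0.035,0,0,-0.125,0],[0.05,0,0,-0.125,0],[0.05,0,0,0,0],[0.05,0,0,0,0]]

```text
t: 25.2
tool_pos: [0.5131, 0.1762, 0.2084]
orientation: [0.375, 3.115, 0.002]
force: [-0.1, 0.1, -1.1]
opening: 0.0496
gripper_force: 0.0
```

Run:
```python
from h import *
s=camrig.read_camera("side"); c=camrig.read_camera("top")
for r in rackposes(s): print("side",r)
for r in rackposes(c): print("top",r)
goto([.4295,-.289,.2],2.414-np.pi/2)
cv2.imwrite("pics/t7.png",cv2.resize(s["image"][120:350,190:350],None,fx=2.5,fy=2.5,interpolation=2)[:,:,::-1])
```

```text
side (array([ 0.4313, -0.288 ]), 2.413, 0.091)
side (array([0.5281, 0.2145]), 2.934, 0.102)
top (array([ 0.4292, -0.2899]), 2.415, 0.097)
top (array([0.4939, 0.2043]), 1.31, 0.085)
q6 -1.09 turn 0.488 d [-0.2481 -0.4013  0.0055]
```

View pics/t7.png

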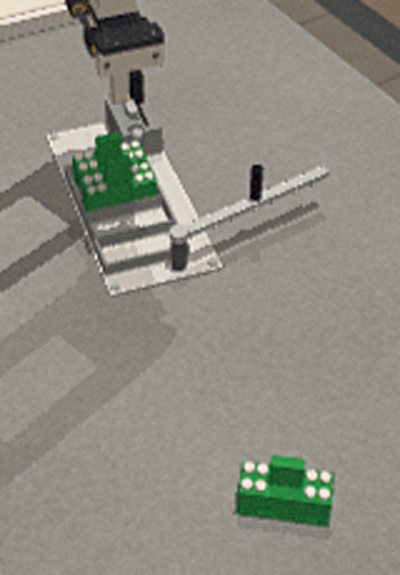

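Both racks sit level in bays 4 and 3, and the third has not been moved. I'll fetch it now.

To row units: -0.0401 m / 0.4 = -0.1003, -0.0248 m / 0.4 = -0.062, 0.122 rad / 3.1416 = 0.0388.

Call:
jog_arm:
  rows:
    - [[0.05,0,0,0,0.0388],[0.05,0,0,0,0.0388],[0.05,0,0,0,0.0388],[0.05,0,0,0,0.0388],[0.05,-0.062,-0.1003,0,0],[0.05,-0.062,-0.1003,0,0],[0.05,-0.062,-0.1003,0,0],[0.05,-0.062,-0.1003,0,0],[0.05,-0.062,-0.1003,0,0],[0.05,-0.062,-0.1003,0,0],[0.05,-0.062,-0.1003,0,0],[0.05,-0.062,-0.1003,0,0],[0.05,-0.062,-0.1003,0,0],[0.05,-0.062,-0.1003,0,0],[0.05,0,0,0,0],[0.05,0,0,0,0],[0.05,0,0,0,0]]

```text
t: 27.0
tool_pos: [0.4299, -0.2872, 0.205]
orientation: [-1.117, -2.934, -0.002]
force: [0.3, 0.8, -0.1]
opening: 0.0498
gripper_force: 0.0
```

Run:
```python
from h import *
s=camrig.read_camera("side")
for r in rackposes(s): print("side",r)
goto([.429,-.2887,.071],2.414-np.pi/2)
```

```text
side (array([ 0.4305, -0.2885]), 2.466, 0.091)
side (array([0.5249, 0.2107]), 3.094, 0.102)
q6 -1.53 turn 0.001 d [-0.0005 -0.002   0.1345]
```

To row units: 0.045 m / 0.4 = 0.1125, 0.03 m / 0.4 = 0.075.

Call:
jog_arm:
  rows:
    - [[0.05,-0.0013,-0.005,0.1125,0],[0.05,0,0,0.1125,0],[0.05,0,0,0.075,0],[0.05,0,0,0.0325,0],[0.05,0,0,0,0],[0.05,0,0,0,0],[0.0,0,0,0,0],[0,0,0,0,0],[0,0,0,0,0],[0,0,0,0,0],[0,0,0,0,0],[0,0,0,0,0],[0,0,0,0,0]]
  grip_n: 25

```text
t: 28.35
tool_pos: [0.4293, -0.2903, 0.0737]
orientation: [-1.118, -2.936, -0.0]
force: [-0.4, 0.1, 0.2]
opening: 0.0122
gripper_force: 25.0
```

Run:
```python
from h import *
tcp(3);print(robot.read_state()["tool_pos"])
```

```text
tcp carrier [ 0.0287 -0.4484  0.0736] sd [0. 0. 0.]
[ 0.4293297  -0.29032578  0.07365406]
```

To row units: -0.05 m / 0.4 = -0.125, -0.03 m / 0.4 = -0.075, -0.122 rad / 3.1416 = -0.0388.

Call:
jog_arm:
  rows:
    - [[0,0,0,-0.075,0],[0,0,0,-0.125,0],[0,0,0,-0.125,0],[0,0,0,0,-0.0388],[0,0,0,0,-0.0388],[0,0,0,0,-0.0388],[0,0,0,0,-0.0388],[0,0,0,0,0],[0,0,0,0,0]]

```text
t: 29.4
tool_pos: [0.4291, -0.2902, 0.2033]
orientation: [-0.381, -3.118, -0.0]
force: [0.5, 0.2, -1.8]
opening: 0.0119
gripper_force: 25.0
```

Run:
```python
from h import *
goto(C(0,-.022,.108),YC)
```

```text
q6 -2.02 turn -0.002 d [0.0284 0.4264 0.0954]
```

To row units: 0.05 m / 0.4 = 0.125, 0.0426 m / 0.4 = 0.1065.

Call:
jog_arm:
  rows:
    - [[0,0.0075,0.1065,0,0],[0,0.0075,0.1065,0,0],[0,0.0075,0.1065,0,0],[0,0.0075,0.1065,0,0],[0,0.0075,0.1065,0,0],[0,0.0075,0.1065,0,0],[0,0.0075,0.1065,0,0],[0,0.0075,0.1065,0,0],[0,0.0075,0.1065,0,0],[0,0.0035,0.1065,0,0],[0,0,0,0,0],[0,0,0,0,0],[0,0,0,0.125,0],[0,0,0,0.105,0],[0,0,0,0,0],[0,0,0,0,0],[0,0,0,0,0]]

```text
t: 31.1
tool_pos: [0.5048, 0.1298, 0.1145]
orientation: [0.378, 3.115, 0.001]
force: [0.3, -0.0, -0.9]
opening: 0.0117
gripper_force: 25.0
```

Run:
```python
from h import *
tcp(4); goto(C(0,-.022,.108),YC)
```

```text
tcp carrier [ 0.0016 -0.0221  0.1144] sd [0.0003 0.0001 0.0004]
q6 -1.18 turn 0.001 d [0.0012 0.0001 0.0058]
```

To row units: 0.006 m / 0.4 = 0.015, 0.005 m / 0.4 = 0.0125.

Call:
jog_arm:
  rows:
    - [[0,0.0025,0,0.015,0],[0,0,0,0.0125,0],[0,0,0,0.0125,0],[0,0,0,0.0125,0],[0,0,0,0.0125,0],[0,0,0,0,0],[0,0,0,0,0],[0,0,0,0,0]]

```text
t: 32.1
tool_pos: [0.5021, 0.1305, 0.0859]
orientation: [0.376, 3.119, 0.0]
force: [0.1, -0.6, -2.2]
opening: 0.0116
gripper_force: 25.0
```

```bash
python3 -c "
from h import *
tcp(3);s=robot.read_state();print(s['force'],s['wrist_torque'])"
```

```text
tcp carrier [-0.001  -0.0224  0.086 ] sd [0. 0. 0.]
[-0.35236537 -0.21823858 -0.94972764] [-0.01645298 -0.03068156 -0.00277608]
```

To row units: 0.004 m / 0.4 = 0.01, 0.003 m / 0.4 = 0.0075.

Call:
jog_arm:
  rows:
    - [[0,0,0,0.01,0],[0,0,0,0.0075,0],[0,0,0,0.005,0],[0,0,0,0,0],[0,0,0,0,0]]

```text
t: 32.75
tool_pos: [0.5021, 0.1306, 0.0785]
orientation: [0.376, 3.119, 0.0]
force: [-9.6, -1.4, 18.5]
opening: 0.012
gripper_force: 25.0
```

```bash
python3 -c "
from h import *
tcp(3);s=robot.read_state();print(s['force'],s['wrist_torque'])"
```

```text
tcp carrier [-0.0011 -0.0223  0.0785] sd [0. 0. 0.]
[-10.80770372  -1.77638859  18.31900985] [-0.29516931  1.78967535  0.05624288]
```

To row units: -0.05 m / 0.4 = -0.125, -0.03 m / 0.4 = -0.075.

Call:
jog_arm:
  rows:
    - [[0.035,0,0,-0.0025,0],[0.035,0,0,0,0],[0.035,0,0,0,0],[0.035,0,0,-0.075,0],[0.035,0,0,-0.125,0],[0.05,0,0,-0.125,0],[0.05,0,0,0,0],[0.05,0,0,0,0]]

```text
t: 33.7
tool_pos: [0.503, 0.1306, 0.2091]
orientation: [0.375, 3.116, 0.001]
force: [0.3, -0.0, -0.6]
opening: 0.049
gripper_force: 0.0
```

Run:
```python
from h import *
s=camrig.read_camera("side"); c=camrig.read_camera("top")
goto([.6224,.0394,.2],YC)
cv2.imwrite("pics/t8.png",cv2.resize(np.hstack([s["image"][120:250,190:310],c["image"][130:260,155:300]]),None,fx=3,fy=3,interpolation=2)[:,:,::-1])
```

```text
q6 -1.18 turn 0.001 d [-0.1395 -0.0593  0.0057]
```

View pics/t8.png

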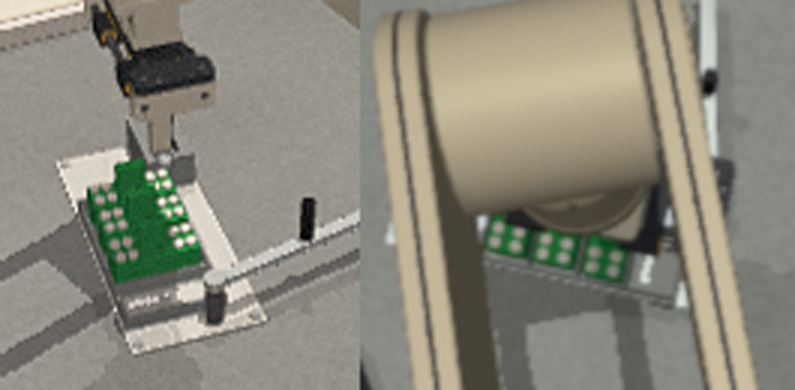

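All three racks are down in bays 4, 3 and 2, and the keeper is still wide open. Next I'll grip the knob.

To row units: 0.045 m / 0.4 = 0.1125, -0.035 m / 0.4 = -0.0875.

Call:
jog_arm:
  rows:
    - [[0.05,-0.0875,-0.037,0,0],[0.05,-0.0875,-0.037,0,0],[0.05,-0.0875,-0.037,0,0],[0.05,-0.0875,-0.037,0,0],[0.05,0,0,0,0],[0.05,0,0,0.1125,0],[0.05,0,0,0.1125,0],[0.05,0,0,0.0375,0],[0.05,0,0,0,0],[0.05,0,0,0,0],[0,0,0,0,0],[0,0,0,0,0],[0,0,0,0,0],[0,0,0,0,0],[0,0,0,0,0],[0,0,0,0,0],[0,0,0,0,0]]
  grip_n: 30

```text
t: 35.5
tool_pos: [0.624, 0.0397, 0.103]
orientation: [0.376, 3.119, 0.0]
force: [-0.9, -0.2, 3.1]
opening: 0.0133
gripper_force: 30.0
```

```bash
python3 -c "
from h import *
tcp(3)
s=robot.read_state()
H=C(.035,-.108,0);d=s['tool_pos']-H;print(np.hypot(*d[:2]),np.arctan2(d@EX,d@EY))"
```

```text
tcp carrier [ 0.139  -0.0815  0.103 ] sd [0. 0. 0.]
0.10734988361215046 1.3216706038857762
```

To row units: 0.0073 m / 0.4 = 0.0183, 0.0067 m / 0.4 = 0.0168.

Call:
jog_arm:
  rows:
    - [[0,0.0053,0.0165,0,0],[0,0.0053,0.0165,0,0],[0,0.0088,0.0183,0,0],[0,0.0088,0.0183,0,0],[0,0.0113,0.0168,0,0],[0,0.0113,0.0168,0,0],[0,0.0138,0.015,0,0],[0,0.0138,0.015,0,0],[0,0.0158,0.0125,0,0],[0,0.0158,0.0125,0,0],[0,0,0,0,0]]

```text
t: 36.75
tool_pos: [0.5958, 0.113, 0.1032]
orientation: [0.374, 3.119, 0.001]
force: [-0.6, -1.5, 6.1]
opening: 0.0134
gripper_force: 30.0
```

```bash
python3 -c "
from h import *
tcp(2)
s=robot.read_state()
H=C(.035,-.108,0);d=s['tool_pos']-H;print(np.hypot(*d[:2]),np.arctan2(d@EX,d@EY),s['force'])"
```

```text
tcp carrier [ 0.0943 -0.0172  0.1032] sd [0.     0.0001 0.    ]
0.1084665664668241 0.5793954988781929 [0.13775044 0.2967548  7.30097696]
```

To row units: 0.008 m / 0.4 = 0.02, 0.0079 m / 0.4 = 0.0198.

Call:
jog_arm:
  rows:
    - [[0,0.015,0.0085,0,0],[0,0.015,0.0085,0,0],[0,0.0188,0.0075,0,0],[0,0.0188,0.0075,0,0],[0,0.0198,0.0045,0,0],[0,0.0198,0.0045,0,0],[0,0.02,0.0015,0,0],[0,0.02,0.0015,0,0],[0,0,0,0,0],[0,0,0,0,0]]

```text
t: 37.85
tool_pos: [0.5429, 0.1452, 0.1033]
orientation: [0.374, 3.119, 0.005]
force: [0.6, 8.4, 6.7]
opening: 0.013
gripper_force: 30.0
```

```bash
python3 -c "
from h import *
tcp(2)
s=robot.read_state()
H=C(.035,-.108,0);d=s['tool_pos']-H;print(np.hypot(*d[:2]),np.arctan2(d@EX,d@EY),s['force'])"
```

```text
tcp carrier [0.035  0.0017 0.1033] sd [0. 0. 0.]
0.10966081920072192 0.0003272823108404793 [-0.40704085  8.42035514  6.34596615]
```

To row units: 0.002 m / 0.4 = 0.005.

Call:
jog_arm:
  rows:
    - [[0,0.005,0,0,0],[0,0,0,0,0],[0,0.005,0,0,0],[0,0,0,0,0],[0,0,0,0,0]]

```text
t: 38.45
tool_pos: [0.5391, 0.1463, 0.1033]
orientation: [0.374, 3.119, 0.006]
force: [-0.4, 9.3, 8.4]
opening: 0.0134
gripper_force: 30.0
```

```bash
python3 -c "
from h import *
tcp(2)
s=robot.read_state();print(s['force'],s['force']@EX)"
```

```text
tcp carrier [0.0311 0.0018 0.1033] sd [0. 0. 0.]
[1.38405648 8.78747955 6.76595127] -0.7532845867800336
```

To row units: 0.002 m / 0.4 = 0.005.

Call:
jog_arm:
  rows:
    - [[0,0.005,0,0,0],[0,0,0,0,0],[0,0.005,0,0,0],[0,0,0,0,0],[0,0,0,0,0]]

```text
t: 39.05
tool_pos: [0.5368, 0.1469, 0.1033]
orientation: [0.374, 3.115, 0.006]
force: [9.8, 7.9, -0.3]
opening: 0.0135
gripper_force: 30.0
```

```bash
python3 -c "
from h import *
tcp(2)
s=robot.read_state();print(s['force'],s['force']@EX)"
```

```text
tcp carrier [0.0287 0.0018 0.1033] sd [0. 0. 0.]
[10.72239858  8.45025234  0.03837707] 8.39566475587658
```

To row units: 0.002 m / 0.4 = 0.005.

Call:
jog_arm:
  rows:
    - [[0,0.005,0,0,0],[0,0,0,0,0],[0,0,0,0,0]]

```text
t: 39.45
tool_pos: [0.5366, 0.1469, 0.1034]
orientation: [0.375, 3.112, 0.006]
force: [21.0, 6.3, -7.5]
opening: 0.0133
gripper_force: 30.0
```

```bash
python3 -c "
from h import *
tcp(2)
s=robot.read_state();print(s['force'],s['force']@EX)"
```

```text
tcp carrier [0.0285 0.0018 0.1034] sd [0. 0. 0.]
[20.04239849  7.95039005 -7.37639437] 17.565618727791378
```

Call:
jog_arm:
  rows:
    - [[0.05,0,0,0,0],[0.05,0,0,0,0],[0.05,0,0,0,0],[0.05,0,0,-0.1125,0],[0.05,0,0,-0.1125,0],[0.05,0,0,0,0],[0.05,0,0,0,0]]

```text
t: 40.25
tool_pos: [0.5341, 0.1452, 0.1938]
orientation: [0.376, 3.117, 0.001]
force: [-0.1, -0.6, -0.7]
opening: 0.05
gripper_force: 0.0
```

Run:
```python
from h import *
goto([.612,.291,.2],YC)
```

```text
q6 -1.16 turn 0.001 d [-0.0409  0.1602 -0.006 ]
```

To row units: 0.04 m / 0.4 = 0.1, -0.0102 m / 0.4 = -0.0255.

Call:
jog_arm:
  rows:
    - [[0.05,-0.0255,0.1,0,0],[0.05,-0.0255,0.1,0,0],[0.05,-0.0255,0.1,0,0],[0.05,-0.0255,0.1,0,0],[0.05,0,0,0,0],[0.05,0,0,0,0]]

```text
t: 40.85
tool_pos: [0.6098, 0.2909, 0.189]
orientation: [-0.373, -3.114, 0.004]
force: [0.3, -0.1, 0.0]
opening: 0.0498
gripper_force: 0.0
```

Run:
```python
from h import *
s=camrig.read_camera("side"); c=camrig.read_camera("top")
goto([.6115,.2905,.095],YC)
cv2.imwrite("pics/t9.png",cv2.resize(np.hstack([s["image"][120:250,190:310],c["image"][130:260,165:310]]),None,fx=3,fy=3,interpolation=2)[:,:,::-1])
```

```text
q6 -0.96 turn 0.001 d [-0.0012  0.0012  0.096 ]
```

View pics/t9.png

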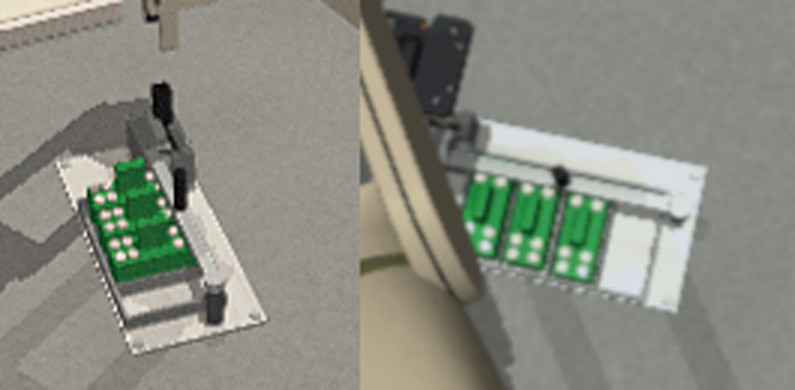

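The keeper lies parallel to the bays over all three racks, shut. On to the lock grip.

To row units: 0.045 m / 0.4 = 0.1125, 0.004 m / 0.4 = 0.01.

Call:
jog_arm:
  rows:
    - [[0.05,-0.0025,0.0025,0.1125,0],[0.05,0,0,0.1125,0],[0.05,0,0,0.01,0],[0.05,0,0,0,0],[0.05,0,0,0,0],[0,0,0,0,0],[0,0,0,0,0],[0,0,0,0,0],[0,0,0,0,0],[0,0,0,0,0],[0,0,0,0,0]]
  grip_n: 20

```text
t: 42.05
tool_pos: [0.6125, 0.2903, 0.0992]
orientation: [-0.376, -3.119, 0.003]
force: [-2.2, -6.2, 5.1]
opening: 0.0178
gripper_force: 20.0
```

Call:
jog_arm:
  rows:
    - [[0,0,-0.025,0,0],[0,0,-0.025,0,0],[0,0,-0.025,0,0],[0,0,-0.015,0,0],[0,0,0,0,0],[0,0,0,0,0]]

```text
t: 42.65
tool_pos: [0.6039, 0.2551, 0.0992]
orientation: [0.377, 3.119, -0.001]
force: [-2.9, -2.0, 7.9]
opening: 0.0179
gripper_force: 20.0
```

```bash
python3 -c "
from h import *
tcp(2)
s=robot.read_state();print(s['force'],s['force']@EY)"
```

```text
tcp carrier [0.068  0.123  0.0992] sd [0. 0. 0.]
[-1.55571726 -1.40344699  7.2406805 ] -1.734196090119797
```

To row units: -0.004 m / 0.4 = -0.01, -0.003 m / 0.4 = -0.0075.

Call:
jog_arm:
  rows:
    - [[0,0,-0.01,0,0],[0,0,0,0,0],[0,0,-0.0075,0,0],[0,0,0,0,0],[0,0,-0.005,0,0],[0,0,0,0,0],[0,0,0,0,0]]

```text
t: 43.45
tool_pos: [0.6027, 0.2507, 0.0993]
orientation: [0.374, 3.117, 0.009]
force: [4.9, 16.5, -1.2]
opening: 0.0182
gripper_force: 20.0
```

```bash
python3 -c "
from h import *
tcp(2)
s=robot.read_state();print(s['force'],s['force']@EY)"
```

```text
tcp carrier [0.0679 0.1183 0.0993] sd [0. 0. 0.]
[ 4.48823721 15.54352344 -1.39513307] 16.165537126476785
```

To row units: -0.05 m / 0.4 = -0.125, -0.045 m / 0.4 = -0.1125.

Call:
jog_arm:
  rows:
    - [[0,0,0.005,0,0],[0.05,0,0,0,0],[0.05,0,0,0,0],[0.05,0,0,0,0],[0.05,0,0,-0.1125,0],[0.05,0,0,-0.125,0],[0.05,0,0.125,0,0],[0.05,0,0.125,0,0],[0.05,0,0.125,0,0],[0.05,0,0.125,0,0],[0.05,0,0,0,0],[0.05,0,0,0,0]]

```text
t: 44.75
tool_pos: [0.649, 0.4443, 0.1905]
orientation: [-0.373, -3.116, 0.004]
force: [-0.9, -0.2, -1.1]
opening: 0.0499
gripper_force: 0.0
```

Run:
```python
from h import *
s=camrig.read_camera("side"); c=camrig.read_camera("top")
cv2.imwrite("pics/t10.png",cv2.resize(np.hstack([s["image"][120:250,190:310],c["image"][130:260,165:310]]),None,fx=3,fy=3,interpolation=2)[:,:,::-1])
```

```text
(no output)
```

View pics/t10.png

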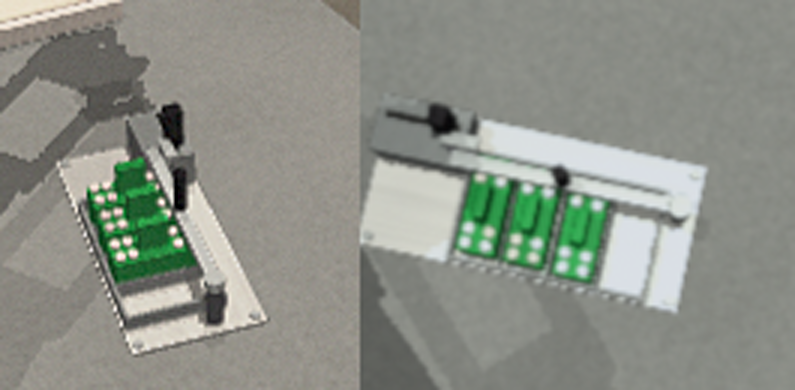

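The picture shows three racks seated, the keeper shut along the row, and the lock grip forward with its tongue alongside the bar's tip. The robot is clear, so I'm handing in.

```bash
python3 -c "
from plant import robot, camrig
print(robot.close_job())"
```

```text
the job is handed in; nothing more can be done
None
```

I handed the job in at about 45 s: three racks are seated in bays 2–4, the keeper is shut, the lock is at its locked stop, and the bottle, jar and grey box were not touched; no verdict was returned.

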